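Loosen the left-hand disc knob of a desktop sharpener

TASK

The worn abrasive disc of the pencil sharpener is due for changing: loosen the black wing knob in the middle of the disc. It has a left-hand thread, so turn it clockwise, seen from above, by about 75 degrees, never anticlockwise, and then let go. Leave the wing knob of the card press alone.

Things in the scene. Friction and masses are not known exactly. Their poses are not given: they have to be found in the camera images.
- disc_knob (a joint): the knob to loosen: a black wing knob in the middle of a round abrasive disc (156 mm across, 90 mm above the desk) lying flat on a fixed grey housing, 220 x 200 mm. Angle in rad about a vertical axis: 0 to 0.2 at the start (tight), growing as it turns clockwise seen from above; loose from 1.05; stops at -0.4 and 2.2. Takes 0.12 N m, stays where left, does not rise.
- disc_knob_grip (a point): grip point of the disc knob, on its turning axis, 125 mm above the desk. Turns with the knob: z up, x along its bar. The upright bar is 60 mm long (x), 14 mm thick (y), from 12 mm above this point to 25 mm below it, on a flange 40 mm across whose top is 24 mm below this point. All else within 110 mm of the axis is lower than the flange.
- press_knob (a joint): the wrong knob, of the same shape and size: it stands on a small wooden screw press (120 x 90 mm, 54 mm high, fixed to the desk) that holds a stack of cards, about 0.22 m to the left or right of the disc knob. Angle in rad, 0 at the start, growing clockwise; it must stay there (within 0.2).
- press_knob_grip (a point): the middle of the press knob's bar: on its vertical turning axis, 116 mm above the desk, 12 mm below the top of the bar; x along the bar, z up.
Mind the look-alikes: they are no part of the job. Leave any pink or yellow look-alike of the part that bears press_knob alone.

How it is judged:
By the outcome, as a careful person would: the job done as asked, in the order asked, and still so for the second after the job is handed in, with the robot touching nothing.
It also fails if it takes over 32 s, if anything falls off the work surface, if the arm or the gripper's body presses on something with over 40 N, if the wrist force passes 120 N, or if a joint passes its speed limit or range.

ROBOT

A 6-joint arm with a two-finger parallel gripper is mounted at the origin on the work surface. World frame = base frame: x ahead of the robot, y to its left, z up, the work surface at z = 0. Lengths are in mm, angles in rad, forces in N, time in s.
With the tool pointing down it reaches from about 350 to 975 mm from the base axis. Payload 7.1 kg.
Tool frame: the origin (TCP) lies at the very end of the fingers, on their centre line; the grasp point (between the pads) lies 19 mm behind it; x points along the fingers, y is the direction in which the jaws open and shut, and the axes are right-handed (so a half turn about x gives the same grasp; the last joint's range is limited). The gripper opens to 88 mm and grips with 3 to 60 N. Pads are 20 mm wide; open, the fingers measure 115 mm over their backs; the gripper's body (75 mm by 178 mm) begins 61 mm behind the grasp point.
Start: joints at [-1.332, 0.423, 1.63, -0, 1.089, -0.019], TCP at [159.365, -604.324, 222.675] pointing down, gripper open.
Joint ranges: [-3, 3], [-0.9, 2.11], [0.09, 2.58], [-1.31, 4.45], [0.11, 2.69], [-2.54, 2.54]. Speed limits (rad/s): [2.39, 2.39, 3.01, 3.14, 3.14, 3.14].

INTERFACE

Orientations are given as a rotation vector (axis times angle).
In Python, from workcell import ctrl gives the robot as it stands. The module is installed in compiled form; this text tells all that it offers.
- The arm moves only by the tool carry_out, never from a script. Its argument "commands" is a list of rows, each a list of 6 numbers: the shift along the tool's x, y, z in m, then the turn, a rotation vector about the tool's x, y, z in degrees. In form: [[tx, ty, tz, rx, ry, rz], ...]. A call has 1 to 8 rows; each row shifts and turns the pose as measured when the row begins, along the tool's axes as they then stand; what a row does not reach is not made up. A row lasts 1/8 s, in which the tool goes at most 62.5 mm and 10.7 degrees, less where a joint would pass 70% of its speed; a pose out of reach is approached as far as the arm can. A call with a gripper value outside its range is refused whole. "grip" is the closure, from 0 (fully open) to 1 (shut), set as the call begins (left out, the last holds). The fingers move at their own pace and stop on an object; the grip force is fixed at half the most. Time passes only in rows, so rows that do not move let the fingers close. It gives the time, the measured TCP pose, the force and the opening at its end, in the units of the state.
- ctrl.get_obs(): the state, without advancing time (a new reading comes with each control period).
- ctrl.get_image(name): name is "scene" or "side" or "wrist"; returns a dict with "pixels" (384x512x3 uint8, blue, green, red), "intrinsics" (3x3 intrinsics, pixels), "rvec" (rotation vector, rad) and "tvec" (3), from world to camera coordinates, as OpenCV has them. Camera axes: x right, y down, z forward; pixel columns grow to the right and rows downward; lengths in mm; the calibration is good to about 2 mm. A picture is of the moment at which its call begins. There is no depth.
- ctrl.close_job(): hands the job in, once; it reports no verdict.
The state is a dict: "t": time; "qpos": joint angles; "qvel": joint speeds; "joint_torque": joint torques, N m; "ee_pos": TCP position; "orientation": TCP orientation; "ft_force": force on the tool from outside, world axes, zero at the start; "moment": the same for the moment, N m; "width": finger opening in mm.
Only numpy, scipy, OpenCV 4.12 (cv2) and the standard library are available. Lean on these libraries where they do the work, as an engineer would, in place of code of your own. Each camera call takes 0.05 s, during which the arm holds its last target. There are 200 camera calls.

## Working session

There is one attempt and no reset: what is moved stays moved. The work goes in short steps, Python scripts to look and compute and a tool call to move; the robot and the scene stay as the last step left them, time stands still between calls to the robot, and variables do not carry over. Pictures are saved under pics/ and viewed, about 8 in all and at most 12, crops included, and the job is handed in when it is done.

Besides the shell and the picture viewer there is one more tool, called after ">>>" in YAML: its name, and indented under it one key for each argument. carry_out: Moves the arm, as the interface text tells. Its arguments: {"type":"object","properties":{"commands":{"type":"array"},"grip":{"type":"number"}},"required":["commands"]}

```bash
mkdir -p pics; cat > h.py <<'E'
import numpy as np, cv2
from workcell import ctrl
def grab(n,f=None):
    d=ctrl.get_image(n)
    if f: cv2.imwrite('pics/'+f,d['pixels'])
    return d
def proj(d,P):
    return cv2.projectPoints(np.float64(P).reshape(-1,3),np.float64(d['rvec']),np.float64(d['tvec']),np.float64(d['intrinsics']),None)[0].reshape(-1,2)
def ray(d,uv):
    R=cv2.Rodrigues(np.float64(d['rvec']))[0]; t=np.float64(d['tvec']).ravel()
    v=R.T@np.linalg.inv(d['intrinsics'])@[uv[0],uv[1],1]; return -R.T@t, v/np.linalg.norm(v)
def onz(d,uv,z):
    c,v=ray(d,uv); return c+v*(z-c[2])/v[2]
def tri(o):
    A=0;b=0
    for d,uv in o:
        c,v=ray(d,uv);M=np.eye(3)-np.outer(v,v);A=A+M;b=b+M@c
    p=np.linalg.solve(A,b)
    return p,[np.linalg.norm((np.eye(3)-np.outer(v,v))@(p-c)) for c,v in [ray(*x) for x in o]]
E
python3 - <<'E'
from h import *
a=grab('scene');b=grab('side')
cv2.imwrite('pics/scene1.png',a['pixels']);cv2.imwrite('pics/side1.png',b['pixels'])
for d in(a,b):print(ray(d,(256,192)))
import pickle;pickle.dump({'scene':a,'side':b},open('im1.pkl','wb'))
print(ctrl.get_obs())
E
```

```text
(array([ 933.09449916, -670.35356691,  951.54089309]), array([-0.29546369,  0.5782991 , -0.76044156]))
(array([425.04751458, 630.21030108, 569.05086667]), array([ 0.16699619, -0.79774001, -0.57941622]))
{'t': 0.1, 'qpos': array([-1.33199178e+00,  4.23782409e-01,  1.63057649e+00, -2.57748123e-05,
        1.08865479e+00, -1.89662346e-02]), 'qvel': array([ 2.90990966e-04, -1.75055032e-03, -9.17083712e-04,  4.34362515e-05,
        1.41253107e-03, -1.45407716e-04]), 'joint_torque': array([-1.13317557e-03, -5.45620036e+01, -2.74322641e+01,  6.44832174e-02,
        1.88118877e-02, -3.21305299e-05]), 'ee_pos': array([ 159.24797002, -603.85157016,  221.98279428]), 'orientation': array([ 2.08441702,  0.2716673 , -2.08479239]), 'ft_force': array([ 0.06808764, -0.75553285, -0.55003899]), 'moment': array([-0.01605209,  0.0008041 ,  0.02385156]), 'width': 87.86274854745047}
```

View pics/scene1.png

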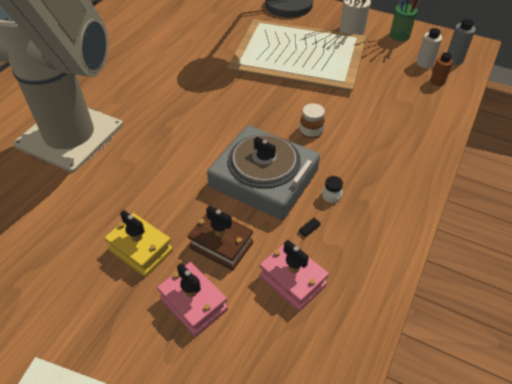

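View pics/side1.png

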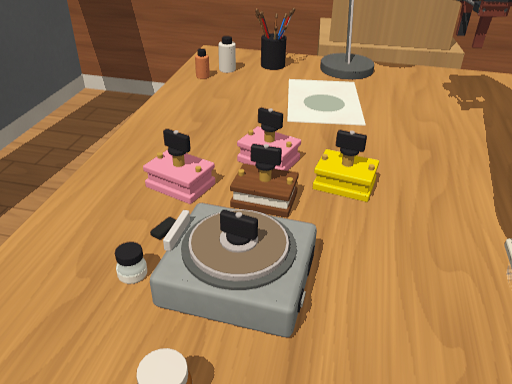

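The disc knob is at (264,150) in scene and (239,225) in side, on the grey housing's round disc. Four presses carry the same knob: brown with a card stack (219,218), which is press_knob, yellow (132,225), and pink (188,282) and (295,255). Only the first one is on the disc. I'll enlarge it and measure.

```bash
python3 - <<'E'
from h import *
import pickle
D=pickle.load(open('im1.pkl','rb'))
c={};out=[]
for n,(u,v,r) in {'scene':(264,150,32),'side':(239,225,40)}.items():
    p=D[n]['pixels'];m=(p.max(2)<50).astype('u1')
    w=np.zeros_like(m);w[v-r:v+r,u-r:u+r]=1;m&=w
    k,l,s,ce=cv2.connectedComponentsWithStats(m)
    i=1+s[1:,4].argmax();m=(l==i).astype('u1')
    cn=max(cv2.findContours(m,0,2)[0],key=cv2.contourArea)
    print(n,s[i],ce[i],cv2.approxPolyDP(cn,2,True).reshape(-1,2).tolist());c[n]=(D[n],ce[i])
    q=p.copy();cr=cv2.resize(q[v-r:v+r,u-r:u+r],(400,400),interpolation=cv2.INTER_CUBIC);out.append(cr)
cv2.imwrite('pics/crop1.png',np.hstack(out))
print(tri(list(c.values())))
E
```

```text
scene [254 138  21  22 310] [263.6483871  149.54193548] [[256, 138], [254, 146], [258, 150], [257, 156], [261, 159], [272, 157], [274, 147], [263, 144]]
side [220 214  38  31 841] [238.86325803 229.01070155] [[220, 214], [221, 229], [227, 232], [226, 236], [230, 242], [242, 244], [257, 235], [255, 218], [242, 215], [241, 217], [254, 221], [249, 223]]
(array([561.04237926,  99.08863389, 109.56828985]), [np.float64(0.6716146517803343), np.float64(0.6716146517805267)])
```

View pics/crop1.png

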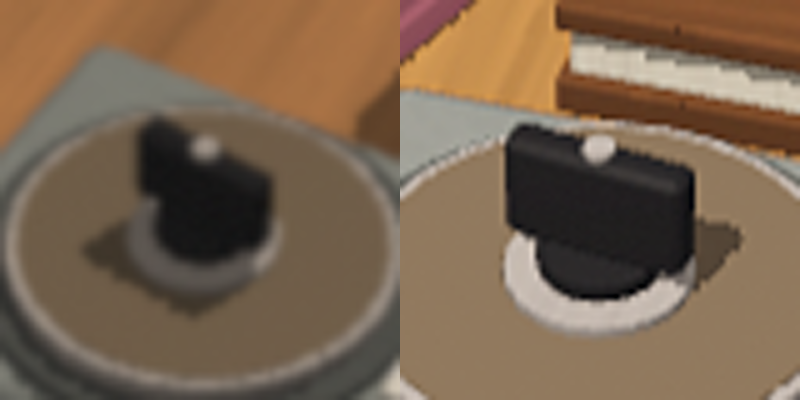

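The crop confirms it: a black wing knob with a light dot at its top centre, on the tan disc. The brown press with cards is behind it.

```bash
python3 - <<'E'
from h import *
import pickle
D=pickle.load(open('im1.pkl','rb'))
S=lambda x,y:(232+x*.16-.42,118+y*.16-.42); T=lambda x,y:(199+x*.2-.4,185+y*.2-.4)
s,t=D['scene'],D['side']
print('dot',tri([(s,S(205,150)),(t,T(199,150))]))
for nm,f,d,a,b in(('scene',S,s,(150,122),(265,180)),('side',T,t,(110,132),(291,174))):
    A,B=onz(d,f(*a),137),onz(d,f(*b),137);v=B-A
    print(nm,A,B,np.linalg.norm(v),np.degrees(np.arctan2(v[1],v[0])))
# press
print('press top-ish',onz(s,(219,213),128),onz(t,(265,150),128))
# tool axes
R=cv2.Rodrigues(ctrl.get_obs()['orientation'])[0];print(R.round(3))
E
```

```text
dot (array([562.22291433,  98.76216983, 137.04148235]), [np.float64(0.23234990809166448), np.float64(0.23234990809172554)])
scene [536.22876471 102.91175355 137.        ] [589.42820887  94.55321757 137.        ] 53.85207500595371 -8.929143155909326
side [590.73486399  96.76933626 137.        ] [533.17782037 103.39261673 137.        ] 57.93687180848346 173.43565716808288
press top-ish [ 570.26212776 -132.26309445  128.        ] [ 565.41949918 -114.18531213  128.        ]
[[-0.     0.255 -0.967]
 [ 0.001 -0.967 -0.255]
 [-1.    -0.001 -0.   ]]
```

```bash
cat > plan.py <<'E'
from h import *
from scipy.spatial.transform import Rotation as Ro
import sys
# usage: plan.py x y z yaw_of_tool_y n turn(deg about tool x, signed as total)
x,y,z,n,turn=map(float,sys.argv[1:6]);n=int(n)
o=ctrl.get_obs();p=np.array(o['ee_pos']);R=Ro.from_rotvec(o['orientation'])
Y=R.apply([0,1,0]);print('t',o['t'],'pos',p.round(1),'yaw y',np.degrees(np.arctan2(Y[1],Y[0])).round(2),'x',R.apply([1,0,0]).round(4),'F',o['ft_force'].round(1),'w',round(o['width'],1))
d=(np.array([x,y,z])-p)/n/1000
for i in range(n):
    Ri=R*Ro.from_rotvec([np.radians(turn/n*i),0,0]);print((Ri.inv().apply(d)).round(4).tolist(),round(turn/n,2))
E
python3 plan.py 562 99 222 16 -157.7
```

```text
t 0.1 pos [ 159.2 -603.9  222. ] yaw y -75.23 x [-4.0e-04  1.4e-03 -1.0e+00] F [ 0.1 -0.8 -0.6] w 87.9
[0.0001, -0.0361, -0.0355] -9.86
[0.0001, -0.0294, -0.0412] -9.86
[0.0001, -0.022, -0.0456] -9.86
[0.0001, -0.0138, -0.0487] -9.86
[0.0001, -0.0053, -0.0504] -9.86
[0.0001, 0.0034, -0.0505] -9.86
[0.0001, 0.012, -0.0492] -9.86
[0.0001, 0.0203, -0.0464] -9.86
[0.0001, 0.0279, -0.0423] -9.86
[0.0001, 0.0347, -0.0369] -9.86
[0.0001, 0.0405, -0.0304] -9.86
[0.0001, 0.0451, -0.023] -9.86
[0.0001, 0.0484, -0.0149] -9.86
[0.0001, 0.0502, -0.0064] -9.86
[0.0001, 0.0506, 0.0023] -9.86
[0.0001, 0.0494, 0.0109] -9.86
```

>>> carry_out:
  commands:
    - [0,-0.036,-0.036,-9.9,0,0]
    - [0,-0.029,-0.041,-9.9,0,0]
    - [0,-0.022,-0.046,-9.9,0,0]
    - [0,-0.014,-0.049,-9.9,0,0]
    - [0,-0.005,-0.05,-9.9,0,0]
    - [0,0.003,-0.05,-9.9,0,0]
    - [0,0.012,-0.049,-9.9,0,0]
    - [0,0.02,-0.046,-9.9,0,0]
  grip: 0

```text
t: 1.1
ee_pos: [356.6, -240.9, 220.3]
orientation: [1.132, 1.261, -1.129]
ft_force: [1.3, -1.0, -0.7]
width: 88.0
```

```bash
python3 plan.py 562 99 222 8 -80
```

```text
t 1.1 pos [ 356.6 -240.9  220.3] yaw y 6.16 x [-0.001  0.003 -1.   ] F [ 1.3 -1.  -0.7] w 88.0
[-0.0001, 0.0301, -0.0395] -10.0
[-0.0001, 0.0365, -0.0337] -10.0
[-0.0001, 0.0418, -0.0268] -10.0
[-0.0001, 0.0458, -0.0192] -10.0
[-0.0001, 0.0484, -0.0109] -10.0
[-0.0001, 0.0496, -0.0023] -10.0
[-0.0001, 0.0492, 0.0063] -10.0
[-0.0001, 0.0474, 0.0148] -10.0
```

>>> carry_out:
  commands:
    - [0,0.03,-0.04,-10,0,0]
    - [0,0.036,-0.034,-10,0,0]
    - [0,0.042,-0.027,-10,0,0]
    - [0,0.046,-0.019,-10,0,0]
    - [0,0.048,-0.011,-10,0,0]
    - [0,0.05,-0.002,-10,0,0]
    - [0,0.049,0.006,-10,0,0]
    - [0,0.047,0.015,-9,0,0]

```text
t: 2.1
ee_pos: [558.1, 116.5, 220.2]
orientation: [0.03, 1.573, -0.027]
ft_force: [0.2, -0.0, 0.3]
width: 87.8
```

```bash
python3 - <<'E'
from h import *
import pickle
d=grab('wrist');pickle.dump(d,open('w1.pkl','wb'))
cv2.imwrite('pics/w1.png',cv2.resize(d['pixels'],(800,600)))
print(proj(d,[562,99,137]),ray(d,(256,192)))
E
python3 plan.py 562 99 170 2 0
```

```text
[[238.4478143  194.42197991]] (array([493.98954798, 118.45040071, 383.33988791]), array([ 0.25968204, -0.01092997, -0.96563232]))
t 2.15 pos [561.1 121.  220.5] yaw y 88.37 x [ 0.0012  0.005  -1.    ] F [1.7 3.5 1.1] w 87.7
[0.0252, -0.0111, 0.0007] 0.0
[0.0252, -0.0111, 0.0007] 0.0
```

View pics/w1.png

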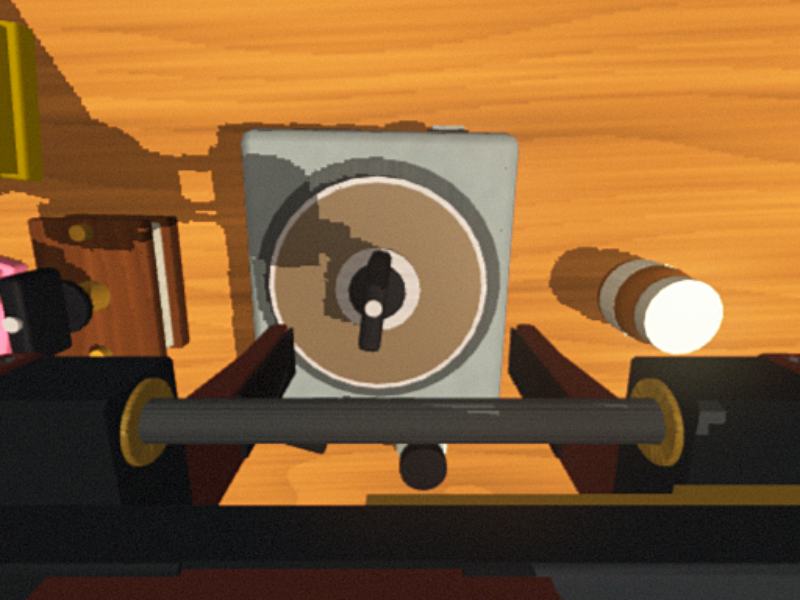

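The wrist view shows the disc knob's dot at (373,308) of 800 and its bar from (380,253) to (370,350). Predicted dot was (372.5,304), so the two agree.

```bash
python3 - <<'E'
from h import *
import pickle
d=pickle.load(open('w1.pkl','rb'));s=pickle.load(open('im1.pkl','rb'))
k=.64
print(tri([(d,(373*k,308*k)),(s['scene'],(264.4,141.6)),(s['side'],(238.4,214.6))]))
A,B=onz(d,(382*k,253*k),137),onz(d,(370*k,349*k),137);v=A-B
print(A,B,np.linalg.norm(v),np.degrees(np.arctan2(v[1],v[0])))
E
python3 plan.py 562 99 170 2 0
```

```text
(array([563.01856328,  98.83073593, 137.41091818]), [np.float64(1.5042182677855378), np.float64(0.9308857269314339), np.float64(0.6894018677659268)])
[531.28769194 106.14616001 137.        ] [591.0468583   95.88245389 137.        ] 60.634162220272685 170.25446713688993
t 2.15 pos [561.1 121.  220.5] yaw y 88.37 x [ 0.0012  0.005  -1.    ] F [1.7 3.5 1.1] w 87.7
[0.0252, -0.0111, 0.0007] 0.0
[0.0252, -0.0111, 0.0007] 0.0
```

>>> carry_out:
  commands:
    - [0.025,-0.011,0.001,3.4,0,0]
    - [0.025,-0.011,0.001,3.4,0,0]
    - [0,0,0,0,0,0]

```text
t: 2.52
ee_pos: [562.1, 100.9, 168.5]
orientation: [0.119, 1.568, -0.111]
ft_force: [0.1, -0.3, 0.4]
width: 88.1
```

```bash
python3 plan.py 562.3 99 108 3 0; python3 - <<'E'
from h import *
d=grab('wrist')
cv2.imwrite('pics/w2.png',cv2.resize(d['pixels'],(800,600)))
A=onz(d,proj(d,[562.3,99,137])[0],137);print(proj(d,[562.3,99,137])*1.5625)
E
```

```text
t 2.525 pos [562.1 100.9 168.5] yaw y 81.59 x [ 4.0e-04  5.1e-03 -1.0e+00] F [ 0.1 -0.3  0.4] w 88.1
[0.0202, -0.0007, 0.0002] 0.0
[0.0202, -0.0007, 0.0002] 0.0
[0.0202, -0.0007, 0.0002] 0.0
[[397.21976897 324.22112215]]
```

View pics/w2.png

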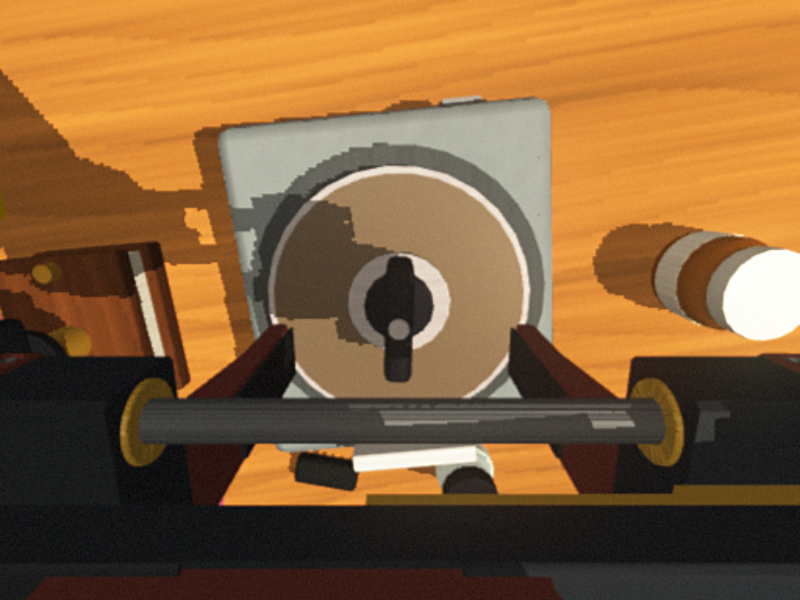

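The bar stands upright between the fingers with its dot at (399,328), where (397,324) was predicted. It's aligned, so I'll go down and close.

>>> carry_out:
  commands:
    - [0.02,0,0,0,0,0]
    - [0.02,-0.001,0,0,0,0]
    - [0.019,0,0,0,0,0]
    - [0,0,0,0,0,0]

```text
t: 3.08
ee_pos: [565.9, 101.5, 113.5]
orientation: [0.118, 1.559, -0.107]
ft_force: [0.6, -0.1, 0.5]
width: 87.7
```

```bash
python3 plan.py 562.5 99 108 1 0
```

```text
t 3.075 pos [565.9 101.5 113.5] yaw y 81.78 x [ 0.0092  0.0069 -0.9999] F [ 0.6 -0.1  0.5] w 87.7
[0.0055, -0.003, -0.0031] 0.0
```

>>> carry_out:
  commands:
    - [0.005,-0.003,-0.003,0,0.5,-0.4]
    - [0,0,0,0,0,0]

```text
t: 3.32
ee_pos: [563.2, 99.1, 109.5]
orientation: [0.113, 1.567, -0.111]
ft_force: [0.5, 0.2, 0.9]
width: 87.7
```

```bash
python3 plan.py 562.5 99 108 1 0
```

```text
t 3.325 pos [563.2  99.1 109.5] yaw y 81.8 x [ 8.0e-04  1.1e-03 -1.0e+00] F [0.5 0.2 0.9] w 87.7
[0.0015, -0.0002, -0.0007] 0.0
```

>>> carry_out:
  commands:
    - [0.001,0,-0.001,0,0,0]
    - [0,0,0,0,0,0]
    - [0,0,0,0,0,0]
    - [0,0,0,0,0,0]
    - [0,0,0,0,0,0]
    - [0,0,0,0,0,0]
    - [0,0,0,0,0,0]
    - [0,0,0,0,0,0]
  grip: 1

```text
t: 4.32
ee_pos: [562.9, 99.5, 109.6]
orientation: [0.114, 1.565, -0.111]
ft_force: [-0.1, 0.9, 0.4]
width: 14.2
```

```bash
python3 plan.py 562.5 99 108 1 0
```

```text
t 4.325 pos [562.9  99.5 109.6] yaw y 81.79 x [ 0.0026  0.0017 -1.    ] F [-0.1  0.9  0.4] w 14.2
[0.0016, -0.0006, -0.0003] 0.0
```

Closed at 14.2 mm, which is the bar's thickness. Now I'll turn it clockwise (+rx), easing off towards the end.

>>> carry_out:
  commands:
    - [0,0,0,4,0,0]
    - [0,0,0,6,0,0]
    - [0,0,0,6,0,0]
    - [0,0,0,6,0,0]
    - [0,0,0,6,0,0]
    - [0,0,0,6,0,0]
    - [0,0,0,4,0,0]
    - [0,0,0,2,0,0]

```text
t: 5.32
ee_pos: [563.1, 99.8, 109.6]
orientation: [0.674, 1.462, -0.67]
ft_force: [-0.1, -0.2, -0.5]
width: 13.8
```

```bash
python3 plan.py 562.5 99 108 1 0
```

```text
t 5.325 pos [563.1  99.8 109.6] yaw y 40.69 x [ 3.e-03  8.e-04 -1.e+00] F [-0.1 -0.2 -0.5] w 13.8
[0.0016, -0.0009, 0.0002] 0.0
```

>>> carry_out:
  commands:
    - [0,0,0,4,0,0]
    - [0,0,0,6,0,0]
    - [0,0,0,6,0,0]
    - [0,0,0,6,0,0]
    - [0,0,0,5,0,0]
    - [0,0,0,4,0,0]
    - [0,0,0,2,0,0]
    - [0,0,0,1,0,0]

```text
t: 6.32
ee_pos: [563.3, 99.9, 109.6]
orientation: [1.136, 1.253, -1.132]
ft_force: [0.1, -0.2, 0.5]
width: 13.9
```

```bash
python3 plan.py 562.5 99 108 1 0;python3 - <<'E'
from h import *
o=ctrl.get_obs();print(o['moment'],o['qpos'],o['qvel'])
E
```

```text
t 6.325 pos [563.3  99.9 109.6] yaw y 5.82 x [ 3.2e-03  3.0e-04 -1.0e+00] F [ 0.1 -0.2  0.5] w 13.9
[0.0016, -0.0009, 0.0008] 0.0
[-0.09599214 -0.01180599  0.04999813] [ 1.54761319e-01  4.98944166e-01  1.82305896e+00 -2.53719297e-04
  8.16338760e-01  5.33765352e-02] [ 8.58367933e-04  6.21339133e-04  6.81811885e-06 -1.49417634e-03
  1.23425502e-04  1.40602814e-01]
```

Turned 76°. Releasing, then retreating straight up.

>>> carry_out:
  commands:
    - [0,0,0,0,0,0]
    - [0,0,0,0,0,0]
    - [0,0,0,0,0,0]
    - [0,0,0,0,0,0]
    - [0,0,0,0,0,0]
    - [0,0,0,0,0,0]
    - [0,0,0,0,0,0]
  grip: 0

```text
t: 7.2
ee_pos: [563.2, 99.8, 109.5]
orientation: [1.135, 1.254, -1.131]
ft_force: [-0.5, -0.4, 0.4]
width: 80.5
```

>>> carry_out:
  commands:
    - [-0.01,0,0,0,0,0]
    - [-0.025,0,0,0,0,0]
    - [-0.04,0,0,0,0,0]
    - [-0.04,0,0,0,0,0]
    - [-0.03,0,0,0,0,0]
    - [0,0,0,0,0,0]

```text
t: 7.95
ee_pos: [562.9, 99.7, 262.0]
orientation: [1.136, 1.253, -1.13]
ft_force: [-0.3, -0.2, 0.7]
width: 87.8
```

```bash
python3 - <<'E'
from h import *
a=grab('side');b=grab('wrist')
cv2.imwrite('pics/end.png',np.hstack([cv2.resize(a['pixels'][90:330,130:400],(400,356)),cv2.resize(b['pixels'],(400,356))]))
print(a['rvec'].shape)
import pickle;pickle.dump((a,b),open('end.pkl','wb'))
E
python3 plan.py 562 99 240 1 0
```

```text
(3,)
t 8.05 pos [561.2  99.5 259. ] yaw y 5.88 x [-4.e-04 -1.e-04 -1.e+00] F [ 0.2 -0.  -0.4] w 87.7
[0.019, 0.0007, 0.0006] 0.0
```

View pics/end.png

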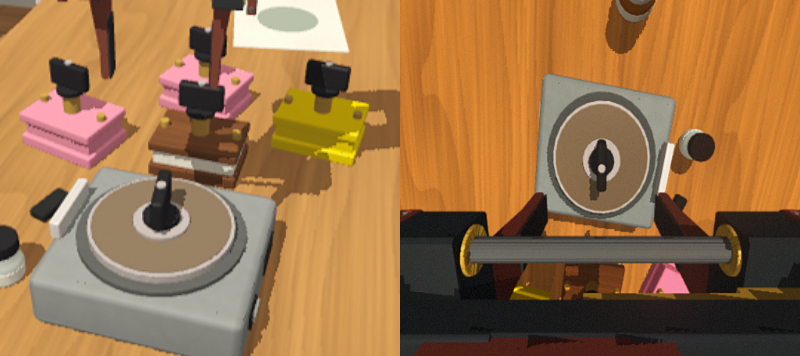

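The bar at (601,165) still lines up with the open gripper, so it stayed where I left it after release. The presses look untouched. Handing in.

```bash
python3 -c "
from workcell import ctrl
ctrl.close_job()"
```

```text
the job is handed in; nothing more can be done
```

I turned the disc knob about 76° clockwise (tool yaw from 81.8° to 5.8°), let go and backed straight up. I handed the job in at about 8 s, against the 32 s limit.

- **Finding the knob:** Two views put the top of its bar at (562, 99, 137) mm, which matches the height given in the text. The three bar-angle readings were −6.6°, −8.9° and −9.7°, so they differed by about 3°.
- **Turning:** The fingers closed at 14.2 mm, the thickness of the bar. Every force reading I took stayed within a few newtons, though I did not watch it continuously.
- **Last check:** After release, the picture shows the bar still lined up with the gripper at the turned angle. The brown card press and the pink and yellow look-alikes look unmoved, and the gripper is open about 120 mm clear above the knob. I judged these last points by eye and did not measure the final knob angle separately. No check failed.

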